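# Weigh the canister on the sprung hook scale

### The job

Weigh the metal canister for the homework experiment: hang it by its bail on the scale's sprung hook and ease the load over to the spring until the spring carries all of it, so that the hook does not bounce when you let go. Let it hang free and still for two seconds, then gently lift it off the hook and stand it upright in the bamboo tray, without dropping it. Never pull or knock hard on the scale, and leave the craft box, tumbler, pencil cup and protractor case where they are.

Things in the scene. Friction and masses are not known exactly. Their poses are not given: they have to be found in the camera images.
- canister: upright aluminium canister, blue lid, 40 mm across, 50 mm tall; mass unknown, 0.14 to 0.54 kg, mostly in the can. On it a steel bail, 12 mm thick (its x), 35 mm wide (y), with a window open along x: 27 mm wide, from the lid's top (50 mm up) to an inverted-V roof (93.8 mm up at mid-width, 85 mm at the sides). Above it an orange grip tab. Origin: centre of the bottom, z up; both x ways alike
- bail_seat (a point): point under the roof of the bail's window, 89 mm above the canister's bottom: the hook's wire centre lies here when the canister hangs on it
- grip_tab (a point): point to grip on the orange tab over the bail, 118 mm above the canister's bottom; the tab is 12 mm (canister x) by 16 mm (canister y) and runs from 96 to 132 mm above the bottom; grip it across y
- scale: hook scale, fixed: white column 35 x 56 mm with a blue cap, 268 mm tall, on a black foot 110 mm wide, 12 mm tall. Origin: on the counter straight below the hook's seat; +x points level from the hook to the column, whose near face is at x = 105 mm (foot from 60 to 180 mm). The hook opens to -x: the bail goes over its tip moving along +x
- hook_seat (a point): on the hook, wire centre in the middle of the level seat; moves with the hook; 185 mm above the counter when empty; axes as scale. Wire 8 mm thick along the scale's x, level from -14 to 14 mm; at -18 mm an upturned tip, its top 16 mm above the seat's wire centre; behind the seat the wire rises 14 mm by x = 22 mm and runs level to a red carriage on the column
- hook (a joint): how far the hook is drawn down by its spring, m: 0 empty (at its upper stop), up to 0.078 at the lower stop. It leaves the stop at 0.2 N and then gives 1 mm for every 0.1 N (100 N/m), lightly damped
- tray: small open bamboo tray, 180 mm (x) by 140 mm (y) outside, 22 mm tall, walls 6 mm, floor 6 mm thick; loose, 0.45 kg. Origin: centre of its underside
- craft_box: red plastic craft box with yellow flip latches and black handle, 134 x 204 mm, 138 mm tall, shut; leave it alone. Origin: centre of the underside
- tumbler: glass tumbler, 72 mm across, 110 mm tall; leave it alone. Origin: centre of the underside
- pencil_cup: stainless steel pencil cup, 72 mm across, 95 mm tall, pencils up to 158 mm; leave it alone. Origin: centre of the underside
- protractor_case: flat blue plastic protractor case, 90 mm (x) by 160 mm (y), 15 mm tall; leave it alone. Origin: centre of the underside
Not all that is in view belongs to the job. Of the things that look like the canister, the smaller one is meant. Of the things that look like the tray, the larger one is meant.

How it is judged:
By the outcome, as a careful person would: the job done as asked, in the order asked, and still so for the second after the job is handed in, with the robot touching nothing.
It also fails if it takes over 72 s, if anything falls off the work surface, if the arm or the gripper's body presses on something with over 40 N, if the wrist force passes 120 N, or if a joint passes its speed limit or range.

### The arm

A 6-joint arm with a two-finger parallel gripper is mounted at the origin on the work surface. World frame = base frame: x ahead of the robot, y to its left, z up, the work surface at z = 0. Lengths are in m, angles in rad, forces in N, time in s.
With the tool pointing down it reaches from about 0.3 to 0.95 m from the base axis. Payload 3.1 kg.
Tool frame: the origin (TCP) lies at the very end of the fingers, on their centre line; the grasp point (between the pads) lies 19 mm behind it; z points along the fingers, y is the direction in which the jaws open and shut (so a half turn about z gives the same grasp; the last joint's range is limited). The gripper opens to 85 mm and grips with 20 to 120 N. Pads are 22 mm wide; open, the fingers measure 114 mm over their backs; the gripper's body (76 mm by 85 mm) begins 54 mm behind the grasp point. The pads swing forward as they close: fully open they stand 13 mm farther back than shut.
Start: joints at [1.269, 0.308, 1.634, -0, 1.2, -0.07], TCP at [0.144, 0.608, 0.211] pointing down, gripper open.
Joint ranges: [-3.06, 3.06], [-0.79, 1.96], [0.05, 2.63], [-1.19, 4.34], [0.05, 2.64], [-2.94, 2.94]. Speed limits (rad/s): [2.79, 2.79, 3.14, 3.14, 3.14, 3.14].

### API

Orientations are given as a 3x3 rotation matrix whose columns are the frame's x, y, z axes.
In Python, from station import manip gives the robot as it stands. Calls block until the motion is done:
- manip.move_to(position, orientation): joint-space move of the TCP to a pose.
- manip.move_linear(position, max_speed=0.15, attitude=None, guard=None): straight line of the TCP; attitude=None keeps the orientation; max_speed is the mean speed in m/s. With guard (N) it stops when the force on the tool has changed by that much, and returns True; else False.
- manip.set_joints(angles): joint-space move.
- manip.gripper_to(opening): opening from 0.0 (shut) to 1.0 (fully open); the grip force is fixed at half the most; returns when the fingers have stopped.
- manip.sleep(seconds).
- manip.ik(position, orientation): joint angles nearest the present ones, or None.
- manip.state(): the state.
- manip.snapshot(name): name is "side" or "top" or "wrist"; returns the picture (384x512x3 uint8, red, green, blue); there is no depth.
- manip.calibration(name): a dict with "mtx" (3x3 intrinsics, pixels), "R" (3x3) and "t" (3): a world point X has camera coordinates R X + t. Camera axes: x right, y down, z forward; pixel columns grow to the right and rows downward; lengths in m; the calibration is good to about 2 mm. A picture is of the moment at which its call begins: read the wrist's pose just before it. calibration takes no time and is no camera call; for the wrist camera it gives the pose at the moment of the call.
A pose or a line that the arm cannot do raises manip.MotionError and nothing moves.
- manip.sign_off(): hands the job in, once; it reports no verdict.
Trained networks look in the newest picture that a camera, given by its name, has taken for a name from the list of things; names that differ only in an ending like _2 or _b are one class to them, and where a whole thing is asked for, a point or a joint stands for the part that bears it (a point fixed in the world has none). Each returns a list of dicts, best first, with "confidence" (0 to 1); they miss things now and then, are a little off and sometimes report something else, mostly with a low value. They report only what shows in the picture. A call takes as long as a camera call. They do not tell look-alikes from the thing itself.
- manip.masks_of(camera, thing): "pixels" (384x512 bool, what is visible of it) and "position" ([column, row] in pixels, amid what is visible of it).
- manip.mark_of(camera, thing): "position" ([column, row] in pixels: a listed point, or the origin of a listed thing).
The state is a dict: "t": time; "joint_positions": joint angles; "joint_velocities": joint speeds; "tau": joint torques, N m; "tool_pos": TCP position; "tool_rot": TCP orientation; "wrist_force": force on the tool from outside, world axes, zero at the start; "wrist_torque": the same for the moment, N m; "finger_gap": opening from 0.0 (shut) to 1.0 (fully open).
Only numpy, scipy, OpenCV 4.12 (cv2) and the standard library are available. Lean on these libraries where they do the work, as an engineer would, in place of code of your own. Each camera call takes 0.05 s, during which the arm holds its last target.

## Working session

There is one attempt and no reset: what is moved stays moved. The work goes in short steps, each a Python script; the robot and the scene stay as the last script left them, time stands still between calls to the robot, and variables do not carry over. Pictures are saved under pics/ and viewed, and the job is handed in when it is done.

```bash
ls; mkdir -p pics
python3 - <<'E'
from station import manip
import cv2
for n in("side","top","wrist"):
    im=manip.snapshot(n); cv2.imwrite(f"pics/a_{n}.png",im[:,:,::-1])
    c=manip.calibration(n); print(n,c)
    for th in ("canister","grip_tab","bail_seat","scale","hook_seat","tray","tumbler","pencil_cup","craft_box","protractor_case"):
        r=manip.mark_of(n,th); print(th,[(round(float(d["confidence"]),2),[round(float(v),1) for v in d["position"]]) for d in r])
print(manip.state())
E
```

```text
pics
side {'mtx': array([[396.63053983,   0.        , 253.58928506],
       [  0.        , 396.63053983, 192.63384627],
       [  0.        ,   0.        ,   1.        ]]), 'R': array([[ 0.92116106, -0.38905076,  0.01009012],
       [-0.2990803 , -0.72425025, -0.62129909],
       [ 0.24902465,  0.56929877, -0.78350854]]), 't': array([-0.46841527,  0.28738684,  1.27626395])}
canister [(0.8, [266.7, 308.3]), (0.71, [243.8, 324.8])]
grip_tab [(0.75, [267.2, 291.0]), (0.57, [244.1, 304.9]), (0.29, [319.9, 270.2])]
bail_seat [(0.65, [245.9, 309.0]), (0.54, [267.8, 292.3])]
scale [(0.97, [271.6, 225.6])]
hook_seat [(0.75, [275.0, 195.7])]
tray [(0.93, [218.2, 166.5]), (0.63, [203.9, 133.4])]
tumbler [(0.56, [286.3, 158.7])]
pencil_cup [(0.56, [318.8, 271.1])]
craft_box [(0.9, [364.1, 311.0])]
protractor_case [(0.57, [220.1, 242.5])]
top {'mtx': array([[394.46685653,   0.        , 250.2207337 ],
       [  0.        , 394.46685653, 195.13891119],
       [  0.        ,   0.        ,   1.        ]]), 'R': array([[ 0.02923249, -0.99954593,  0.00730654],
       [-0.99371285, -0.02985067, -0.1079
[... 1165 characters left out ...]
9401e+00, -6.97055429e-02]), 'joint_velocities': array([-1.63492709e-03,  1.00779707e-03,  3.82719264e-05, -8.15357488e-05,
        8.41349051e-04,  3.29628381e-03]), 'tau': array([ 9.52262344e-04, -4.15273476e+01, -2.77073443e+01, -4.11844348e-05,
        9.11297375e-04,  1.65266179e-06]), 'tool_pos': array([0.14361825, 0.60827604, 0.21066494]), 'tool_rot': array([[-9.73251874e-01,  2.29740700e-01, -4.33798172e-06],
       [ 2.29740700e-01,  9.73251874e-01, -1.48036916e-05],
       [ 8.20938353e-07, -1.54043316e-05, -1.00000000e+00]]), 'wrist_force': array([0.73230923, 0.36804153, 0.25272609]), 'wrist_torque': array([ 0.02121055, -0.00350172,  0.00374857]), 'finger_gap': 0.9982939381648235}
```

View pictures.

Run:
```python
import cv2
a=cv2.imread("pics/a_side.png"); cv2.imwrite("pics/a_side_z.png",cv2.resize(a[110:384,180:450],None,fx=2.15,fy=2.15,interpolation=cv2.INTER_CUBIC))
a=cv2.imread("pics/a_top.png"); cv2.imwrite("pics/a_top_z.png",cv2.resize(a[100:300,90:440],None,fx=2.2,fy=2.2,interpolation=cv2.INTER_CUBIC))
```

```text
(no output)
```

View pics/a_side_z.png

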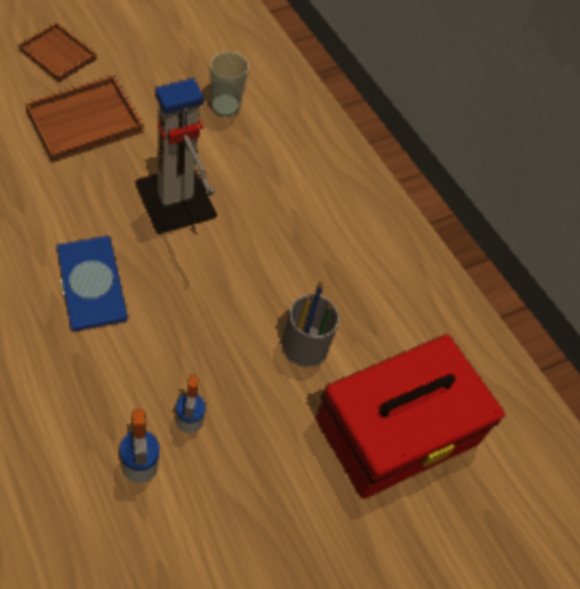

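View pics/a_top_z.png

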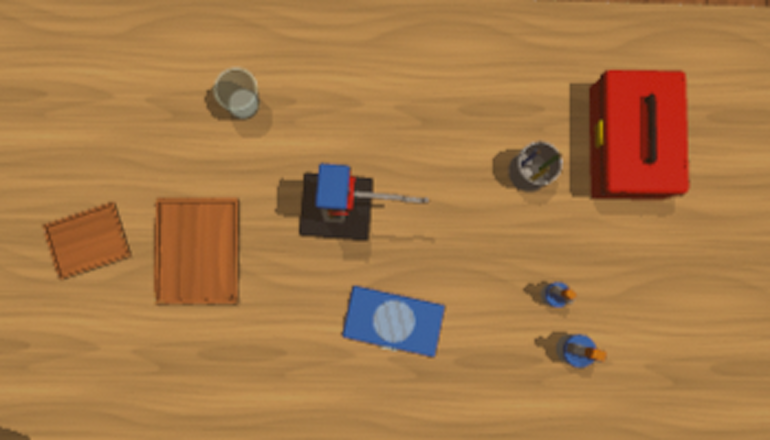

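```bash
cat > h.py <<'E'
import numpy as np, cv2
from station import manip
def ray(c,p):
    d=c["R"].T@np.linalg.solve(c["mtx"],[p[0],p[1],1.]); return -c["R"].T@c["t"], d
def onz(c,p,z):
    o,d=ray(c,p); return o+d*(z-o[2])/d[2]
def tri(obs):
    A=np.zeros((3,3));b=np.zeros(3)
    for c,p in obs:
        o,d=ray(c,p); d=d/np.linalg.norm(d); P=np.eye(3)-np.outer(d,d); A+=P;b+=P@o
    X=np.linalg.solve(A,b)
    return X,[np.round(np.array(proj(c,X))-p,1) for c,p in obs]
def proj(c,X):
    q=c["mtx"]@(c["R"]@np.asarray(X)+c["t"]); return q[:2]/q[2]
E
python3 - <<'E'
from h import *
np.set_printoptions(precision=4,suppress=True)
s=manip.calibration("side");t=manip.calibration("top")
for n,a,b,z in [("can",(266.7,308.3),(338.5,234.2),0),("tab",(267.2,291),(348.1,233),.118),("seat",(267.8,292.3),(350.5,233.3),.089),("hook",(275,195.7),(279.4,190.7),.185),("tray",(218.2,166.5),(177,217.1),0.006),("bigcan",(243.8,324.8),(349.1,258.3),0),("bigtab",(244.1,304.9),(359.1,262.9),.14),("cup",(318.8,271.1),(331.8,177.8),0),("box",(364.1,311.),(378.3,166.1),0),("case",(220.1,242.5),(272.2,244.5),0),("tumbler",(286.3,158.7),(199.2,145.1),0)]:
    print(n,tri([(s,np.array(a)),(t,np.array(b))]),onz(s,a,z),onz(t,b,z))
im=manip.snapshot("top");print(manip.snapshot("side").shape)
for th in ("tray","scale","hook_seat","protractor_case"):
  for cam,c in(("top",t),("side",s)):
    for m in manip.masks_of(cam,th):
        k=m["pixels"].astype(np.uint8); 
        if k.sum()<5: continue
        (ct,_)=cv2.findContours(k,0,2); q=max(ct,key=cv2.contourArea)
        r=cv2.minAreaRect(q); z={"tray":.022,"scale":.185,"hook_seat":.2,"protractor_case":.015}[th]
        print(th,cam,m["confidence"],m["position"],int(k.sum()),r)
        if th in("tray",) or (th=="protractor_case"):
            print(np.array([onz(c,p,z) for p in cv2.boxPoints(r)]))
E
```

```text
can (array([ 0.4404, -0.2693, -0.0223]), [array([ 0.2, -0. ]), array([-0. ,  0.1])]) [ 0.4355 -0.2771  0.    ] [ 0.4405 -0.2643  0.    ]
tab (array([ 0.4399, -0.2711,  0.1107]), [array([ 1.4, -0.2]), array([-0.4,  1.1])]) [ 0.4343 -0.2729  0.118 ] [ 0.4438 -0.2705  0.118 ]
seat (array([ 0.4388, -0.2778,  0.1167]), [array([ 1.5, -0.2]), array([-0.4,  1.2])]) [ 0.4406 -0.2657  0.089 ] [ 0.4435 -0.2864  0.089 ]
hook (array([ 0.5727, -0.0219,  0.1973]), [array([ 0.7, -0.1]), array([-0.2,  0.6])]) [ 0.5753 -0.013   0.185 ] [ 0.5763 -0.0235  0.185 ]
tray (array([ 0.4931,  0.3464, -0.0093]), [array([-1.5,  0.1]), array([ 0.5, -1.5])]) [0.495  0.3313 0.006 ] [0.4866 0.3454 0.006 ]
bigcan (array([ 0.3509, -0.3014,  0.0103]), [array([ 0.5, -0.1]), array([-0.1,  0.4])]) [ 0.3508 -0.2975  0.    ] [ 0.3519 -0.3045  0.    ]
bigtab (array([ 0.3482, -0.2994,  0.1553]), [array([-1.5,  0.2]), array([ 0.4, -1.2])]) [ 0.3544 -0.2945  0.14  ] [ 0.3435 -0.3025  0.14  ]
cup (array([ 0.6474, -0.233 ,  0.0112]), [array([ 1.7, -0.3]), array([-0.6,  1.4])]) [ 0.646  -0.2272  0.    ] [ 0.6547 -0.2375  0.    ]
b
[... 1354 characters left out ...]
892089844, 33.58876037597656), 5.19442892074585)
scale side 0.62 [258.2, 185.9] 1603 ((259.23785400390625, 182.52572631835938), (68.18291473388672, 34.75494384765625), 84.4006576538086)
protractor_case top 0.88 [273.1, 244.5] 1047 ((268.7674560546875, 246.10911560058594), (42.86835861206055, 25.230010986328125), 10.885527610778809)
[[ 0.3555  0.0843  0.015 ]
 [ 0.4474  0.0693  0.015 ]
 [ 0.422  -0.0883  0.015 ]
 [ 0.3304 -0.0723  0.015 ]]
protractor_case side 0.75 [224.0, 242.8] 1146 ((221.46156311035156, 240.3076934814453), (43.537776947021484, 27.848487854003906), 78.69007110595703)
[[ 0.3556  0.0948  0.015 ]
 [ 0.4535  0.0798  0.015 ]
 [ 0.4181 -0.0924  0.015 ]
 [ 0.3279 -0.0768  0.015 ]]
```

```bash
cat >> h.py <<'E'
np.set_printoptions(precision=4,suppress=True)
def Rd(yaw):  # tool down, tool x axis at yaw (world)
    c,s=np.cos(yaw),np.sin(yaw); return np.array([[c,s,0],[s,-c,0],[0,0,-1.]])
def snap(cam,name,crop=None,f=1.5):
    c=manip.calibration(cam); im=manip.snapshot(cam)
    o=im[:,:,::-1]
    if crop: o=o[crop[1]:crop[3],crop[0]:crop[2]]
    cv2.imwrite(f"pics/{name}.png",cv2.resize(o,None,fx=f,fy=f,interpolation=cv2.INTER_CUBIC)); return c
def marks(cam,th): return [(round(float(d["confidence"]),2),np.array(d["position"],float)) for d in manip.mark_of(cam,th)]
E
python3 - <<'E'
from h import *
s=manip.state();c=manip.calibration("wrist")
o=-c["R"].T@c["t"]; print("cam in tool",s["tool_rot"].T@(o-s["tool_pos"])); print("axes",(c["R"]@s["tool_rot"]).round(3))
for yaw in np.linspace(-np.pi,np.pi,9):
    print(yaw, manip.ik([.44,-.27,.30],Rd(yaw)),manip.ik([.57,-.03,.25],Rd(yaw)))
E
```

```text
cam in tool [ 0.0724  0.0019 -0.1629]
axes [[ 0.     1.    -0.001]
 [-0.959 -0.    -0.285]
 [-0.285  0.001  0.959]]
-3.141592653589793 [-0.6347  0.0227  1.7833 -0.      1.3356 -2.2055] [-0.1289  0.1696  1.7235 -0.      1.2485 -1.6997]
-2.356194490192345 None [-0.1289  0.1696  1.7235 -0.      1.2485 -2.4851]
-1.5707963267948966 [-0.6347  0.0227  1.7833 -0.      1.3356  2.5068] None
-0.7853981633974483 [-0.6347  0.0227  1.7833 -0.      1.3356  1.7214] [-0.1289  0.1696  1.7235 -0.      1.2485  2.2273]
0.0 [-0.6347  0.0227  1.7833 -0.      1.3356  0.936 ] [-0.1289  0.1696  1.7235 -0.      1.2485  1.4419]
0.7853981633974483 [-0.6347  0.0227  1.7833 -0.      1.3356  0.1506] [-0.1289  0.1696  1.7235 -0.      1.2485  0.6565]
1.5707963267948966 [-0.6347  0.0227  1.7833 -0.      1.3356 -0.6347] [-0.1289  0.1696  1.7235 -0.      1.2485 -0.1289]
2.356194490192345 [-0.6347  0.0227  1.7833 -0.      1.3356 -1.4201] [-0.1289  0.1696  1.7235 -0.      1.2485 -0.9143]
3.141592653589793 [-0.6347  0.0227  1.7833 -0.      1.3356 -2.2055] [-0.1289  0.1696  1.7235 -0.      1.2485 -1.6997]
```

Run:
```python
from h import *
manip.move_linear([.16,.55,.38],max_speed=.4)
manip.move_to([.574,-.06,.36],Rd(np.pi/2))
c=snap("wrist","b_hook"); print(c["R"],c["t"],marks("wrist","hook_seat"),marks("wrist","scale"))
for _,p in marks("wrist","hook_seat"): print(onz(c,p,.185))
m=manip.masks_of("wrist","hook_seat")
for k in m: print(k["confidence"],k["position"],k["pixels"].sum())
manip.move_to([.44,-.27,.26],Rd(np.pi/2))
c=snap("wrist","b_can"); print(c["R"],c["t"])
for th,z in(("grip_tab",.118),("bail_seat",.089),("canister",0)):
  for k,p in marks("wrist",th): print(th,k,p,onz(c,p,z))
print(manip.state()["t"])
```

```text
[[ 1.      0.0016 -0.0002]
 [ 0.0016 -0.9588  0.2841]
 [ 0.0002 -0.2841 -0.9588]] [-0.5746 -0.1347  0.5057] [(0.61, array([257.1, 134.7])), (0.39, array([180.1, 274. ]))] []
[ 0.5766 -0.0145  0.185 ]
[ 0.4737 -0.1989  0.185 ]
0.7 [184.1, 264.0] 806
0.69 [260.4, 45.5] 1790
[[ 1.      0.0005  0.0014]
 [ 0.     -0.9586  0.2847]
 [ 0.0015 -0.2847 -0.9586]] [-0.4419 -0.3079  0.3499]
grip_tab 0.9 [252.6 173.5] [ 0.4388 -0.2642  0.118 ]
grip_tab 0.79 [164.  218.2] [ 0.3374 -0.3165  0.118 ]
bail_seat 0.98 [176.8 198.1] [ 0.3456 -0.3016  0.089 ]
bail_seat 0.81 [256.6 170. ] [ 0.4433 -0.2665  0.089 ]
canister 0.82 [196.4 180.2] [ 0.3522 -0.3013  0.    ]
canister 0.78 [255.7 156.9] [ 0.4425 -0.2656  0.    ]
6.85
```

View pics/b_hook.png

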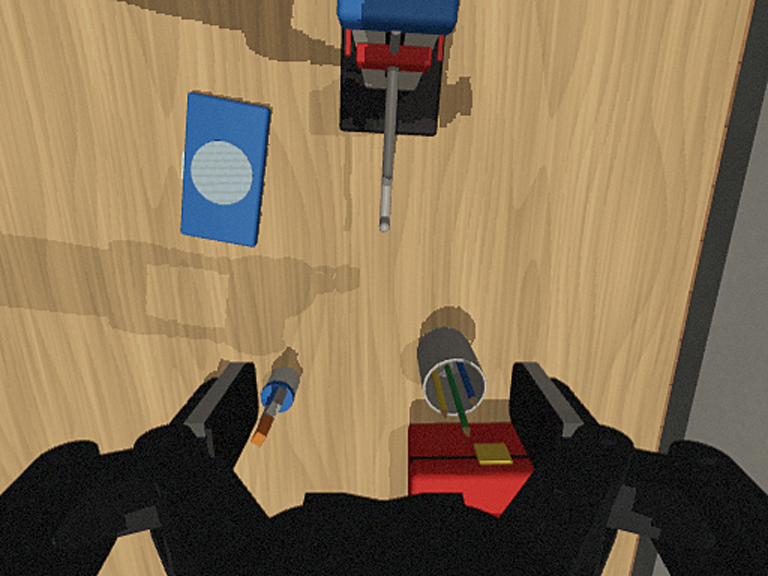

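View pics/b_can.png

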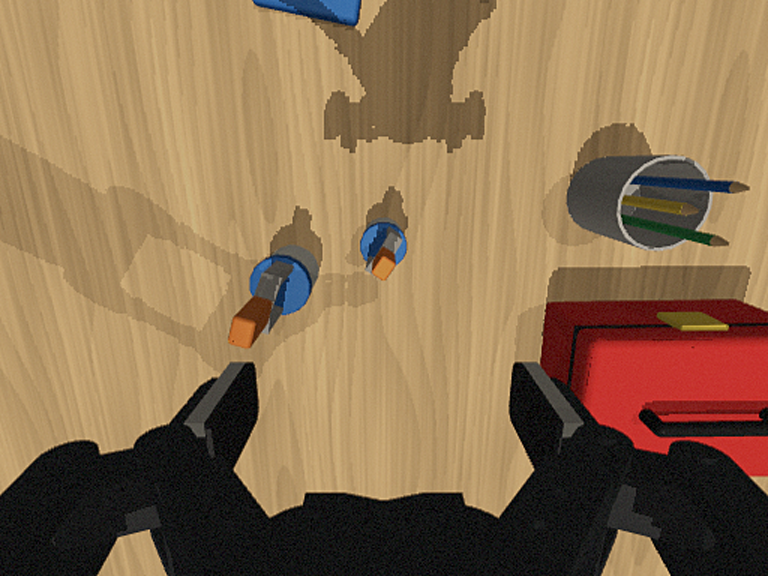

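Run:
```python
import cv2
a=cv2.imread("pics/b_can.png"); cv2.imwrite("pics/b_can_z.png",cv2.resize(a[160:300,300:460],None,fx=5,fy=4.28,interpolation=cv2.INTER_CUBIC))
a=cv2.imread("pics/b_hook.png"); cv2.imwrite("pics/b_hook_z.png",cv2.resize(a[20:250,320:470],None,fx=2.6,fy=2.6,interpolation=cv2.INTER_CUBIC))
```

```text
(no output)
```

View pics/b_can_z.png

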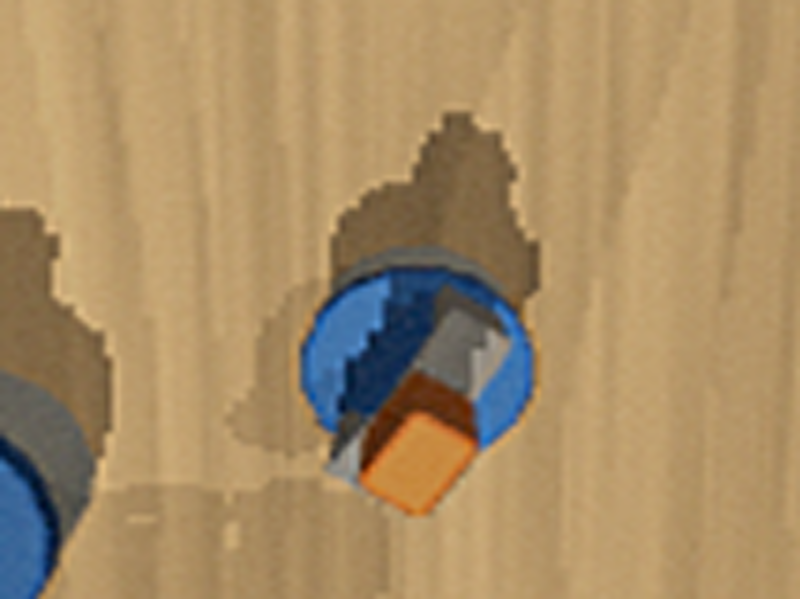

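View pics/b_hook_z.png

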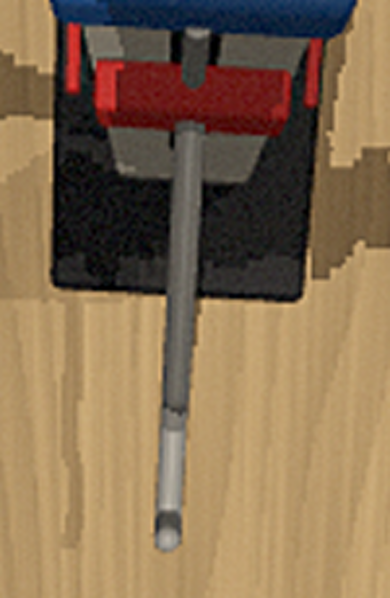

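```bash
cat > m.py <<'E'
from h import *
c={"mtx":manip.calibration("wrist")["mtx"],"R":np.array([[1,.0005,.0014],[0,-.9586,.2847],[.0015,-.2847,-.9586]]),"t":np.array([-.4419,-.3079,.3499])}
P=[onz(c,((300+x/5)/1.5,(160+y/4.28)/1.5),.132) for x,y in((418,408),(476,447),(418,515),(360,478))]
print(np.array(P),np.mean(P,0))
for i in range(4):
    d=P[(i+1)%4]-P[i]; print(np.linalg.norm(d),np.degrees(np.arctan2(d[1],d[0])))
h={"mtx":c["mtx"],"R":np.array([[1,.0016,-.0002],[.0016,-.9588,.2841],[.0002,-.2841,-.9588]]),"t":np.array([-.5746,-.1347,.5057])}
g=lambda x,y,z:onz(h,((320+x/2.6)/1.5,(20+y/2.6)/1.5),z)
a=g(188,133,.203);b=g(177,400,.203);t=g(167.5,538,.201);s1=g(169,510,.189);s2=g(173,425,.190)
print(a,b,t,s1,s2)
for p,q in((b,a),(t,a),(s1,s2),(s1,a)):
    d=q-p;print(np.degrees(np.arctan2(d[1],d[0])),np.linalg.norm(d))
E
python3 m.py
```

```text
[[ 0.4421 -0.2576  0.132 ]
 [ 0.4502 -0.2641  0.132 ]
 [ 0.4421 -0.2755  0.132 ]
 [ 0.434  -0.2693  0.132 ]] [ 0.4421 -0.2666  0.132 ]
0.010352666398576437 -38.66327445484304
0.014028683374639916 -125.12076235029399
0.0102628313333879 142.32456484283378
0.014211150180189239 55.20280024737973
[0.5807 0.0741 0.203 ] [0.5782 0.0071 0.203 ] [ 0.5757 -0.0314  0.201 ] [ 0.5761 -0.0248  0.189 ] [ 0.5772 -0.0003  0.19  ]
87.83578044762973 0.06706716977221724
87.25255226285879 0.10566028819663428
87.47008804533957 0.024632112004537285
87.33630294615908 0.1000406882653572
```

```bash
cat >> h.py <<'E'
def wf(n=15):
    F=[];T=[]
    for _ in range(n):
        s=manip.state();F.append(s["wrist_force"]);T.append(s["wrist_torque"]);manip.sleep(.02)
    return np.mean(F,0),np.std(F,0),np.mean(T,0)
E
python3 - <<'E'
from h import *
R=Rd(np.radians(144.))
manip.move_to([.4421,-.2666,.165],R)
manip.move_linear([.4421,-.2666,.1005],max_speed=.08)
manip.sleep(.2); print("base",wf(25))
c=snap("wrist","c_pre"); print(marks("wrist","grip_tab"))
manip.gripper_to(0.0); s=manip.state(); print(s["finger_gap"],s["wrist_force"],s["tool_pos"],s["t"])
snap("wrist","c_grip")
E
```

```text
base (array([ 0.032 ,  0.1903, -0.1944]), array([0.5486, 0.4536, 0.4034]), array([-0.0013,  0.0033, -0.0034]))
[(0.96, array([247.5, 242.7])), (0.83, array([ 40.3, 161.1]))]
0.16090394072677375 [-0.8471 -0.5771  1.9101] [ 0.4421 -0.267   0.1007] 10.0667
```

View pics/c_grip.png

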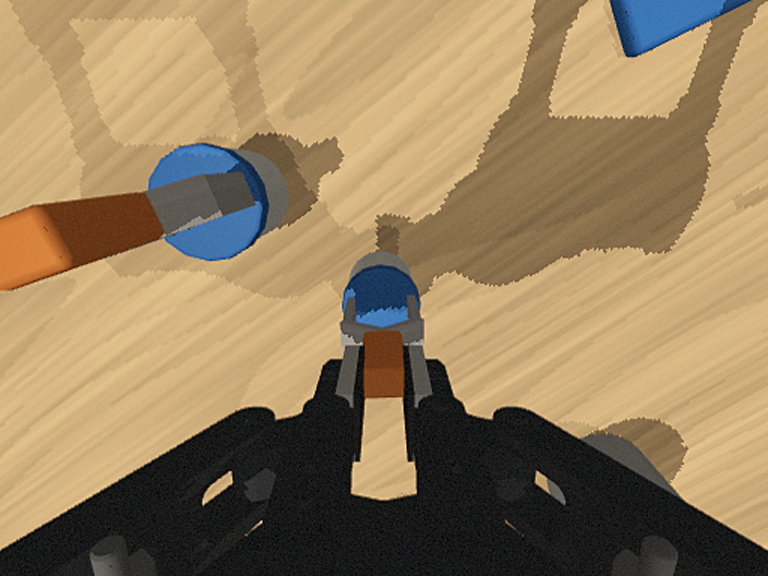

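Run:
```python
from h import *
manip.move_linear([.4421,-.2667,.28],max_speed=.15)
y=np.radians(87.4);d=np.array([np.cos(y),np.sin(y),0]);seat=np.array([.5765,-.0138,.185])
p=seat-.075*d; p[2]=.185-.065+.1007
manip.move_to([.50,-.16,.26],Rd(y))
manip.move_to([p[0],p[1],p[2]],Rd(y))
manip.sleep(.3); print("held",wf(50)); s=manip.state();print(s["finger_gap"],s["tool_pos"],p,s["t"])
c=snap("wrist","d_pre"); print(marks("wrist","hook_seat"),c["R"].tolist(),c["t"].tolist())
c=snap("side","d_side",(200,130,360,250),5);print(marks("side","hook_seat"),marks("side","bail_seat"))
```

```text
held (array([-0.0576, -0.0062, -5.1583]), array([0.4779, 0.4391, 0.5406]), array([ 0.0001, -0.0137, -0.0025]))
0.16179507917590197 [ 0.5731 -0.0887  0.2206] [ 0.5731 -0.0887  0.2207] 14.2417
[(0.86, array([253.6, 107.6]))] [[0.9989824606954258, -0.04509780709997153, -0.0004806429939834262], [-0.043098565999599596, -0.9577277324100198, 0.2844294362078967], [-0.01328746897238387, -0.2841193030533786, -0.9586968576149464]] [-0.5769887975559984, -0.09789818304529989, 0.3713406652647336]
[(0.17, array([321.4, 270.5]))] [(0.9, array([242.8, 308.2])), (0.52, array([284.6, 209.9]))]
```

View pics/d_pre.png

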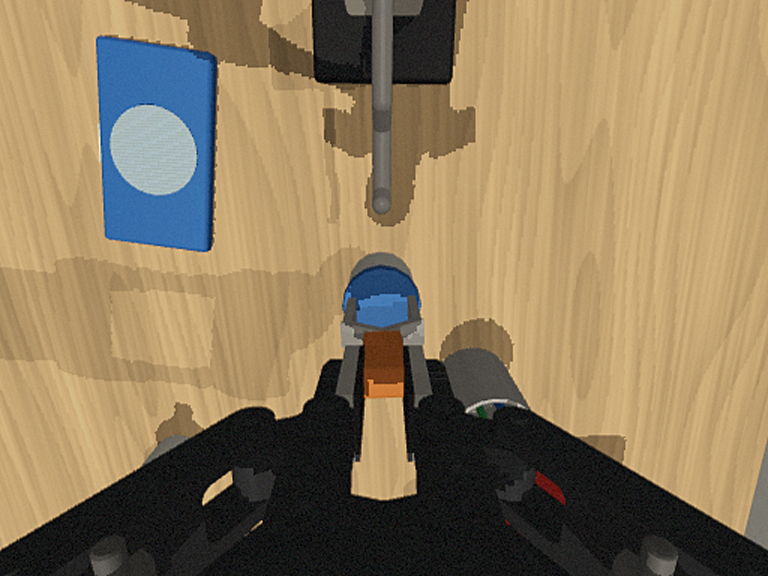

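View pics/d_side.png

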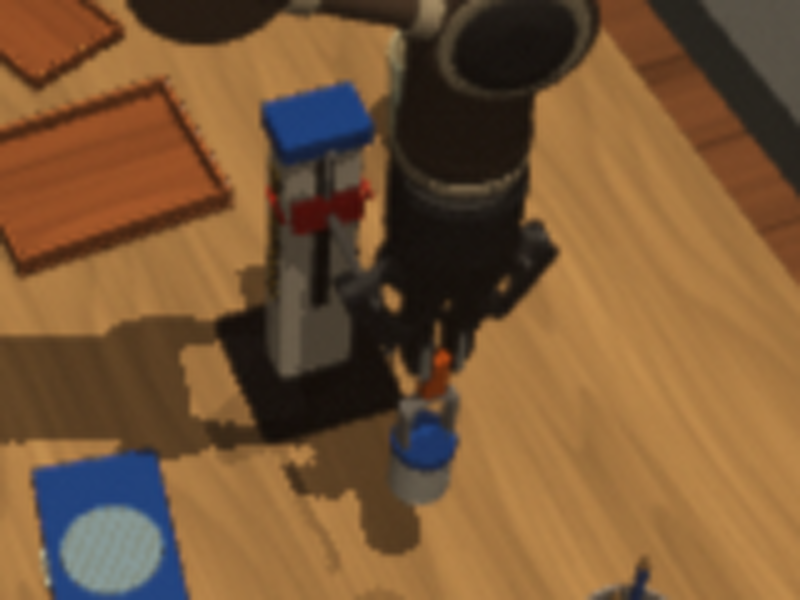

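Run:
```python
import cv2
a=cv2.imread("pics/d_pre.png"); cv2.imwrite("pics/d_pre_z.png",cv2.resize(a[0:400,310:460],None,fx=4,fy=1.5,interpolation=cv2.INTER_CUBIC))
from h import *
c=manip.calibration("wrist");s=manip.state();R=s["tool_rot"]
f=lambda u,v,z:R.T@(onz(c,(u/1.5,v/1.5),z)-s["tool_pos"])
print(f(381,203,.201),f(381,120,.203),f(382,20,.203))
# predicted pixel of bail roof points & tab in the tool frame
b=s["tool_pos"]+np.array([0,0,-.1007])
for x,y,z in((6,0,.132),(6,8,.132),(6,-8,.132),(6,17.5,.09),(6,-17.5,.09)):
    X=b+R[:,0]*x/1e3+R[:,1]*y/1e3+np.array([0,0,z]);print((x,y,z),proj(c,X)*1.5)
```

```text
[ 0.0579 -0.0003  0.0197] [ 0.0902 -0.0003  0.0177] [0.1247 0.0001 0.0177]
(6, 0, 0.132) [381.4117 372.4476]
(6, 8, 0.132) [405.0108 372.4571]
(6, -8, 0.132) [357.8137 372.4381]
(6, 17.5, 0.09) [422.2747 326.7906]
(6, -17.5, 0.09) [341.3924 326.7614]
```

View pics/d_pre_z.png

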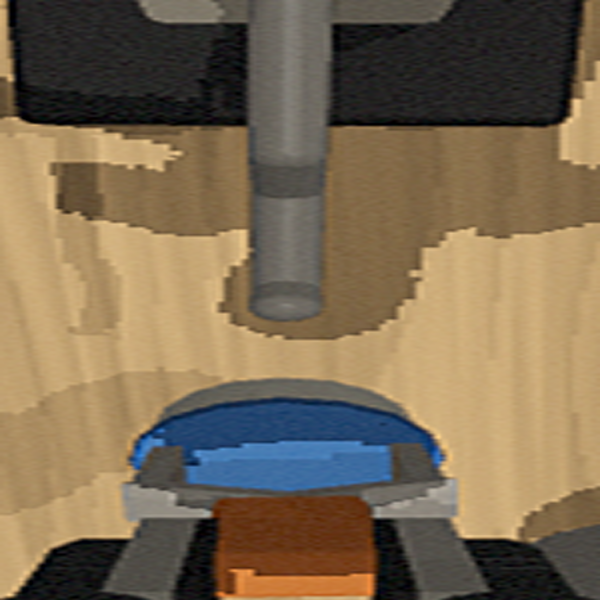

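Run:
```python
from h import *
s=manip.state();R=s["tool_rot"];p=s["tool_pos"].copy()
q=p-R[:,1]*.0007; manip.move_linear(q,max_speed=.02)
q=q+R[:,0]*.0755; q[2]=p[2]
print(manip.move_linear(q,max_speed=.06,guard=3)); s=manip.state();print(s["tool_pos"],q,s["wrist_force"])
c=snap("wrist","e_in"); snap("side","e_side",(200,130,360,250),5)
manip.sleep(.2);print(wf(20),manip.state()["t"])
```

```text
False
[ 0.5758 -0.0137  0.2207] [ 0.5758 -0.0133  0.2207] [ 0.4442 -0.0493 -5.1219]
(array([ 0.0965, -0.1082, -4.7464]), array([0.3307, 0.3686, 0.5887]), array([-0.0047, -0.0151,  0.0106])) 16.7833
```

View pics/e_in.png

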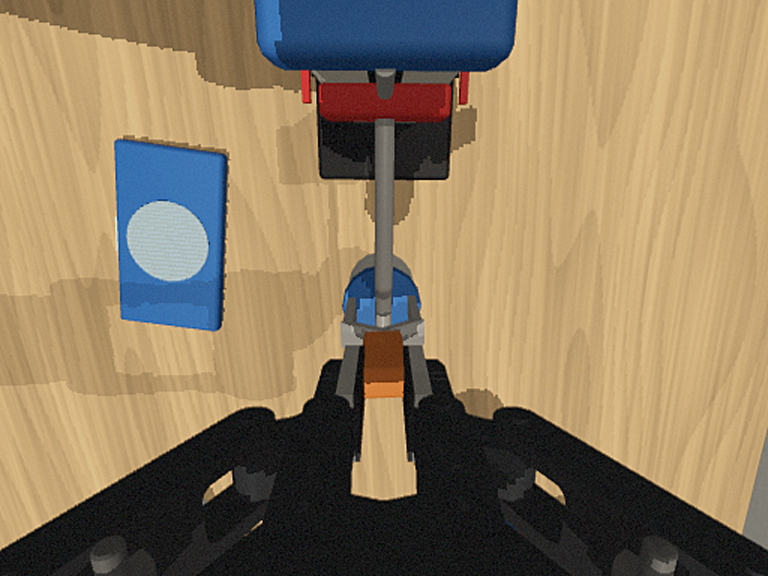

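View pics/e_side.png

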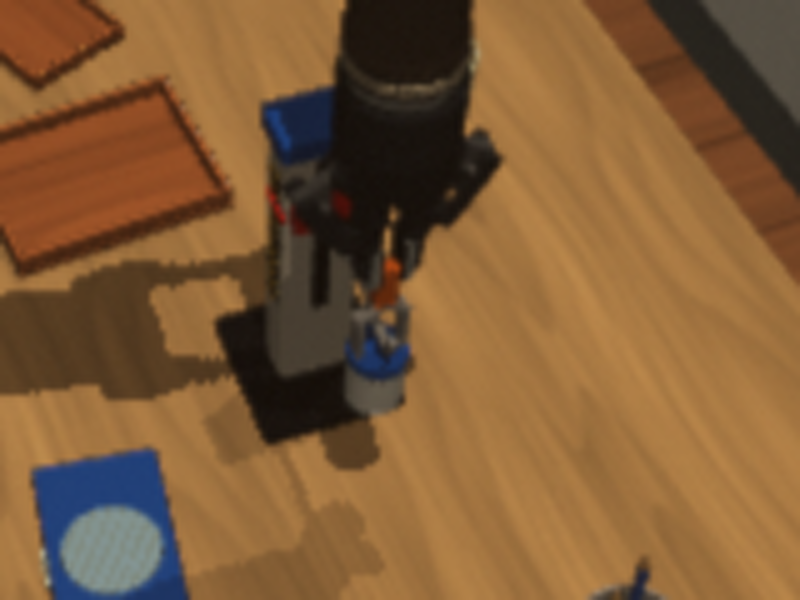

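Run:
```python
from h import *
s=manip.state();p=s["tool_pos"].copy();p[1]=-.0135
for z in (.200,.185,.170,.157):
    p[2]=z; manip.move_linear(p,max_speed=.03); manip.sleep(.25)
    f=wf(30);print(manip.state()["tool_pos"],f[0],f[2])
print(manip.state()["t"])
```

```text
[ 0.5758 -0.0135  0.2   ] [ 0.0637 -0.0741 -5.0477] [ 0.009  -0.0187  0.0013]
[ 0.576  -0.0135  0.1851] [ 0.8412 -0.0154 -3.8214] [-0.0136 -0.1767 -0.0035]
[ 0.576  -0.0135  0.1701] [ 1.1111  0.0881 -2.2002] [-0.0305 -0.2309 -0.0054]
[ 0.5759 -0.0135  0.1571] [ 1.2096 -0.0691 -1.0386] [-0.0237 -0.2523 -0.0065]
22.5083
```

Run:
```python
from h import *
p=np.array([.5758,-.0135,.152])
for k in range(4):
    p[0]+=.0004; manip.move_linear(p,max_speed=.02); manip.sleep(.2)
    f=wf(20);print(manip.state()["tool_pos"],f[0],f[2])
    if f[0][0]<.25: break
print(manip.state()["t"])
```

```text
[ 0.576  -0.0135  0.1519] [ 0.1643 -0.2993 -0.5036] [-0.0477 -0.0362 -0.01  ]
23.4417
```

Run:
```python
from h import *
p=np.array([.5762,-.0135,.1472])
manip.move_linear(p,max_speed=.02); manip.sleep(.3)
f=wf(70);print(manip.state()["tool_pos"],f[0],f[2],manip.state()["t"])
```

```text
[ 0.5761 -0.0135  0.1472] [-0.7674 -0.1769 -0.0308] [-0.0357  0.1313 -0.0104] 25.3
```

Run:
```python
from h import *
p=np.array([.57605,-.0135,.1471])
for k in range(3):
    manip.move_linear(p,max_speed=.02); manip.sleep(.2)
    f=wf(25);print(manip.state()["tool_pos"],f[0],f[2],manip.state()["t"])
    if abs(f[0][0])<.3: break
    p[0]+=np.sign(f[0][0])*.0001*0+f[0][0]*.0002
snap("wrist","f_pre")
manip.gripper_to(0.55); print(manip.state()["finger_gap"],manip.state()["t"])
ims=[]
for i in range(6):
    ims.append(manip.snapshot("wrist").astype(int)); manip.sleep(.07)
for i in ims[1:]: print(np.abs(i-ims[-1])[180:300,200:310].mean(),end=" ")
cv2.imwrite("pics/f_rel.png",cv2.resize(ims[-1].astype(np.uint8)[:,:,::-1],None,fx=1.5,fy=1.5))
snap("side","f_side",(200,130,360,250),5)
```

```text
[ 0.5761 -0.0135  0.1471] [-0.6452 -0.1707 -0.2198] [-0.0338  0.0987 -0.016 ] 26.1667
[ 0.5761 -0.0135  0.1472] [ 0.2352 -0.2151  0.0796] [-0.0299 -0.0413  0.0013] 27.0333
0.5473688479895423 27.5
3.125151515151515 3.1859848484848485 3.1013131313131312 3.2710858585858587 0.0
```

View pics/f_rel.png

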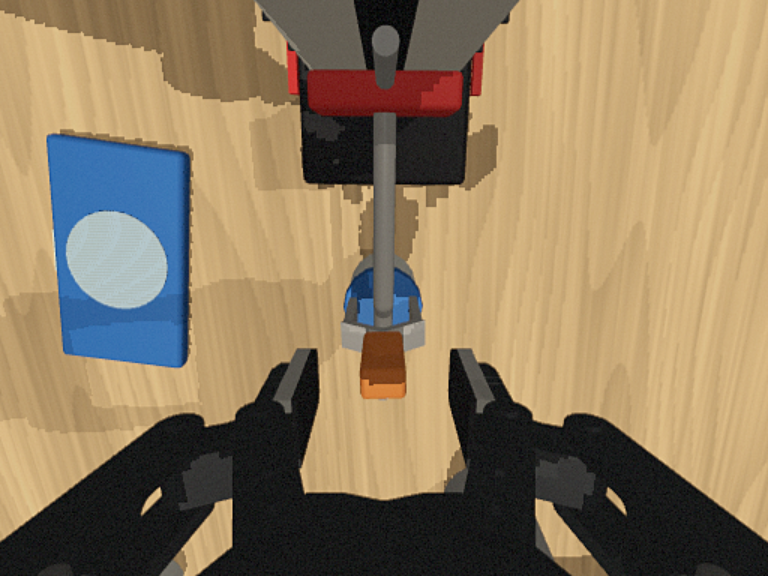

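View pics/f_pre.png

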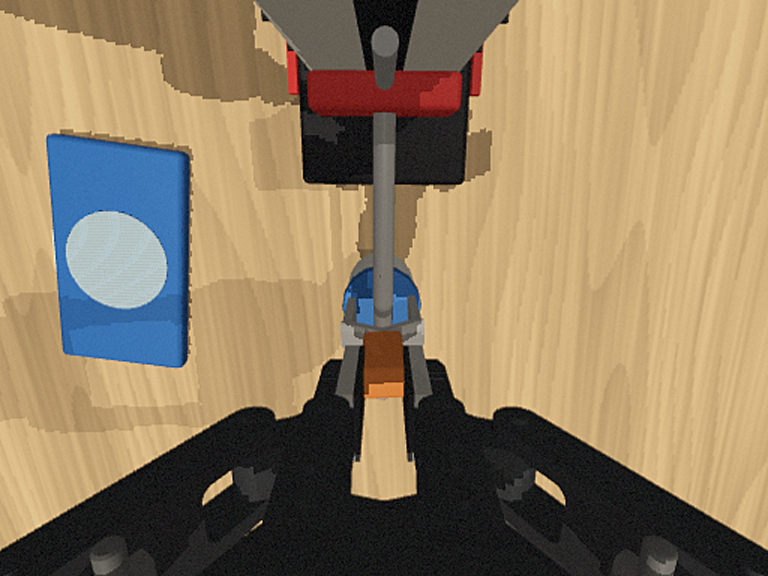

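View pics/f_side.png

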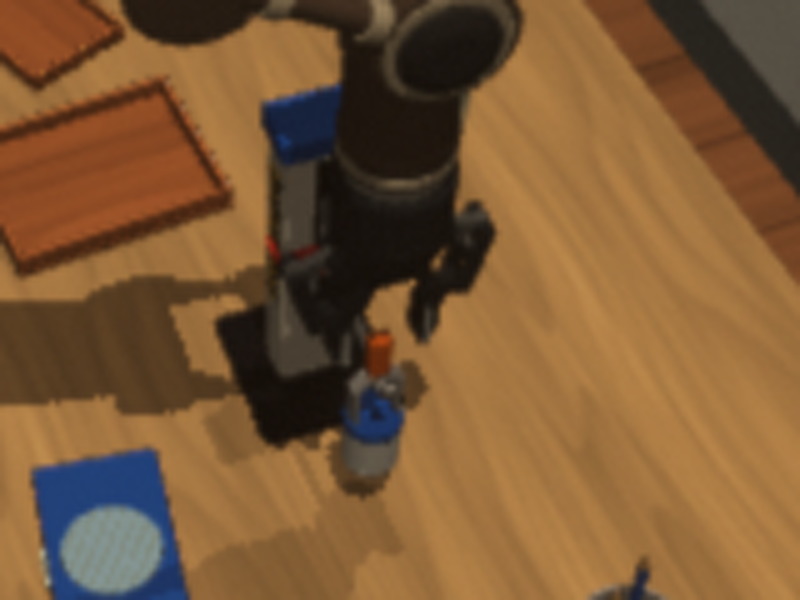

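Run:
```python
from h import *
f=wf(60);print(f[0],manip.state()["t"]); manip.sleep(.6)
a=manip.snapshot("wrist").astype(int);manip.sleep(.3);b=manip.snapshot("wrist").astype(int)
print(np.abs(a-b)[180:300,200:310].mean(),manip.state()["t"])
manip.gripper_to(0.0);s=manip.state();print(s["finger_gap"],wf(15)[0])
p=np.array([.57608,-.0135,.1972]);manip.move_linear(p,max_speed=.04)
p[2]=.2207;manip.move_linear(p,max_speed=.05); manip.sleep(.2)
print(wf(15)[0],manip.state()["t"]); snap("wrist","g_lift"); snap("side","g_side",(200,130,360,250),5)
```

```text
[-0.0117  0.0901 -0.0852] 29.25
2.7943939393939394 30.25
0.15947463425285172 [-0.2145  0.0196 -0.0584]
[ 0.173   0.1291 -4.7712] 33.3583
```

View pics/g_lift.png

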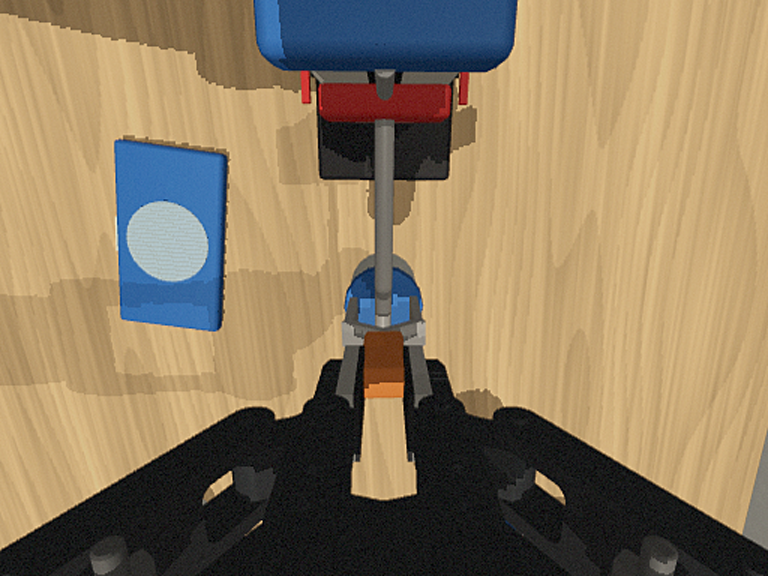

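Run:
```python
from h import *
y=np.radians(87.4)
manip.move_linear([.5724,-.095,.2207],max_speed=.06)
manip.move_linear([.42,-.11,.29],max_speed=.2)
manip.move_linear([.40,.24,.29],max_speed=.2)
manip.move_linear([.497,.335,.26],max_speed=.2)
manip.sleep(.2); print(wf(10)[0],manip.state()["t"])
manip.move_linear([.497,.335,.18],max_speed=.1); snap("wrist","h_tray"); snap("side","h_side",(160,90,340,225),4.4)
```

```text
[-0.2127 -0.0914 -5.1582] 39.0667
```

View pics/h_tray.png

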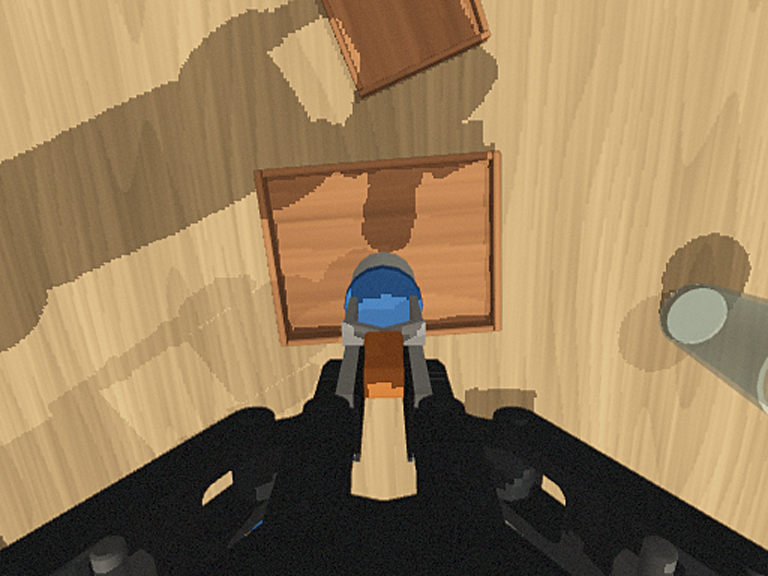

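View pics/h_side.png

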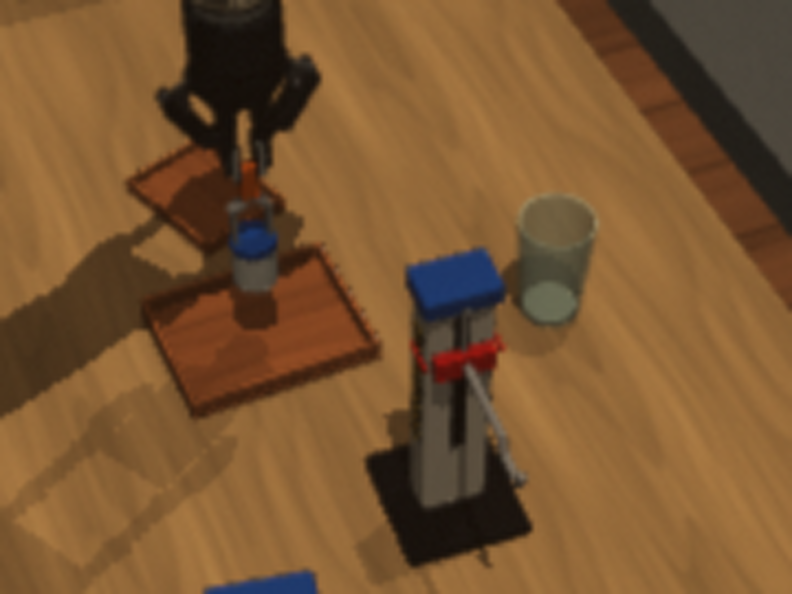

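Run:
```python
from h import *
c=manip.calibration("wrist")
P=np.array([onz(c,(u/1.5,v/1.5),.022) for u,v in((259,171),(498,153),(500,331),(283,345))]);print(P,P.mean(0))
m=P.mean(0)
if np.linalg.norm(m[:2]-[.497,.335])<.02:
    p=[m[0],m[1],.118]; manip.move_linear(p,max_speed=.1); manip.sleep(.2)
    p[2]=.103; print(manip.move_linear(p,max_speed=.02,guard=2.5)); manip.sleep(.2); print(manip.state()["tool_pos"],wf(15)[0],manip.state()["t"])
```

```text
[[0.4121 0.4077 0.022 ]
 [0.5845 0.4123 0.022 ]
 [0.5903 0.2751 0.022 ]
 [0.4143 0.271  0.022 ]] [0.5003 0.3415 0.022 ]
True
[0.4999 0.3413 0.1064] [-0.6448 -0.3574  5.829 ] 42.1167
```

Run:
```python
from h import *
p=manip.state()["tool_pos"].copy()
for k in range(4):
    p[2]+=.0002; manip.move_linear(p,max_speed=.02); manip.sleep(.15); f=wf(12)[0]; print(p[2],f)
    if f[2]<1.5: break
manip.gripper_to(.6); manip.sleep(.2)
p[2]=.30; manip.move_linear(p,max_speed=.12)
manip.sleep(.3);snap("wrist","i_w"); snap("side","i_side",(160,90,340,225),4.4);print(manip.state()["t"])
snap("side","i_sidefull");snap("top","i_top")
```

```text
0.106620771706226 [-0.4041 -0.398   0.2949]
45.6
```

View pics/i_w.png

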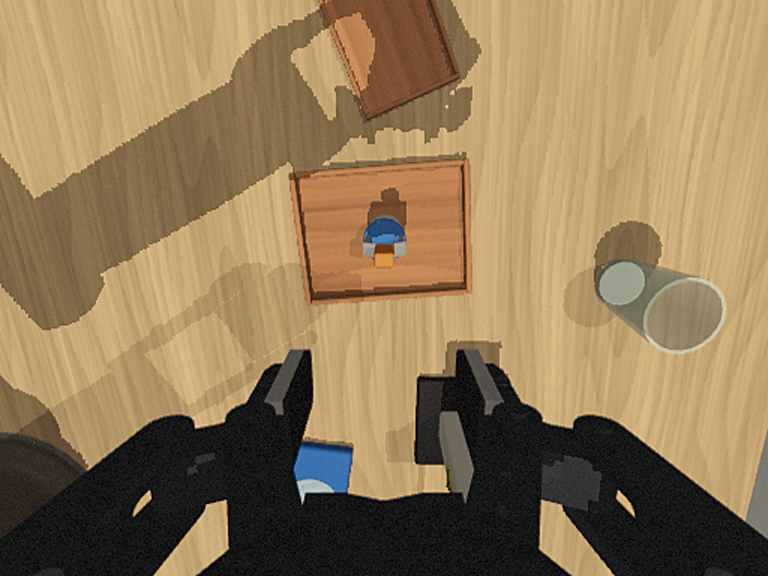

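View pics/i_sidefull.png

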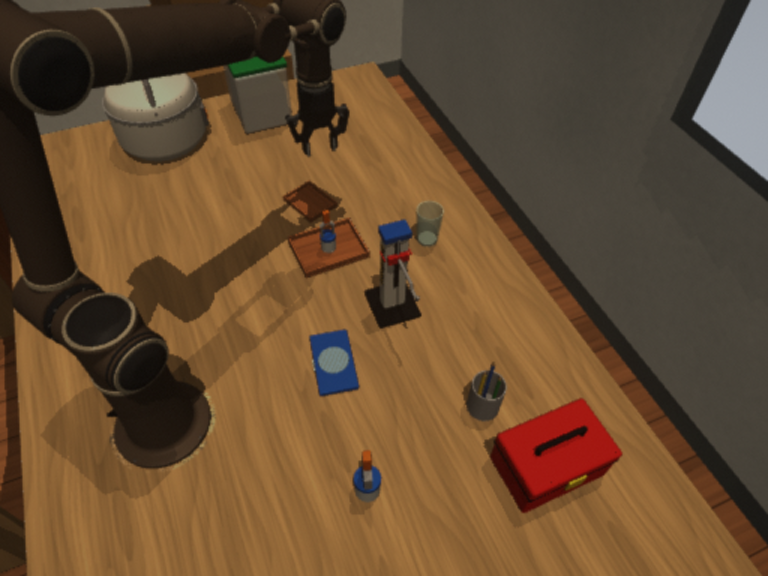

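The canister stands upright in the middle of the larger tray (wrist picture, around 384, 245). The gripper is clear, the hook is back at its upper stop, and nothing else has moved. I'm handing in.

Run:
```python
from h import *
print(manip.sign_off(),manip.state()["t"])
```

```text
the job is handed in; nothing more can be done
the job is handed in; nothing more can be done
```

I weighed the smaller canister on the hook, lifted it off and stood it upright in the larger bamboo tray, then handed in the job just after 45.6 s of the 72 s allowed.

- **Weight:** the wrist force in the air averaged about 5.0 N, so roughly 0.51 kg. Single readings ranged from 4.7 to 5.2 N. The hook was drawn down about 48 mm.
- **Easing the load over:** I lowered the canister until the vertical force on the tool read near zero (0.08 N), then let go. Before that I corrected a sideways force of up to 1.2 N on the bail, leaving about 0.24 N.
- **Hanging free:** it hung free for about 3 s. Successive wrist pictures differed only by noise, so I saw no bounce or swing.
- **Placing:** I stopped the descent on contact at about 5.8 N of downward force, a bit more than I wanted. I raised the tool 0.2 mm, which brought it to 0.3 N, before opening.
- **Last checks:** the final wrist and side pictures show the canister upright mid-tray and the gripper clear. The hook is empty at its upper stop. The craft box, tumbler, pencil cup and protractor case look where they were; I judged that by eye, not by measuring.

One reading looked off: when gripping the tab, the finger gap came to about 13.7 mm against the stated 16 mm. The pictures showed the grip across the right faces, and it held throughout.

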